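# Park the kitchen timer behind its gate posts

## Robot

A 6-joint arm with a two-finger parallel gripper is mounted at the origin on a cart in front of the work surface, level with it; the furniture and walls round the work are solid. World frame = base frame: x ahead of the robot, y to its left, z up, the work surface at z = 0. Lengths are in mm, angles in rad, forces in N, time in s.
With the tool pointing down it reaches from about 300 to 775 mm from the base axis. Payload 14.6 kg.
Tool frame: the origin (TCP) lies between the finger pads; the fingertips stand manip.tip_reach ahead of it and the grasp point (between the pads) lies 5 mm behind it (manip.tip_reach is the distance from the TCP to the fingertips, in mm); z points along the fingers, y is the line along which they close (so a half turn about z gives the same grasp; the last joint's range is limited). The gripper opens to 94 mm and grips with 3 to 60 N. Pads are 16 mm wide; open, the fingers measure 119 mm over their backs; the gripper's body (75 mm by 177 mm) begins 78 mm behind the grasp point.
Start: joints at [1.034, 0.3, 1.521, -0, 1.321, -0.067], TCP at [248.985, 490.403, 180.946] pointing down, gripper open.
Joint ranges: [-3.03, 3.03], [-0.79, 2.21], [0.23, 2.52], [-1.04, 4.18], [0, 3.07], [-2.55, 2.55]. Speed limits (rad/s): [2.22, 2.22, 2.57, 3.14, 3.14, 3.14].

## Interface

Orientations are given as [roll, pitch, yaw] about the fixed x, y, z axes, in that order (R = Rz(yaw) Ry(pitch) Rx(roll)).
In Python, from cell import manip gives the robot as it stands. The module is installed in compiled form; this text tells all that it offers.
- The arm moves only by the shell command python3 -m creep 'ROWS' [FORCE]. ROWS is JSON, a list of rows, each a list of 3 entries, a list of its own where there are three numbers: the opening, from -1 (shut) to 1 (fully open), then the shift along the tool's x, y, z in cm, then the turn about the tool's z in units of 5 degrees (1.0 is 5 degrees). In form: [[grip, [tx, ty, tz], roll], ...]. A call has 1 to 12 rows; each row is the pose to reach, as a shift and turn from the pose commanded when the call began, along the tool's axes at that moment; what a row does not reach only later rows make up. A row lasts 1/10 s, in which the tool goes at most 50 mm and 8.59 degrees, less where a joint would pass 70% of its speed; a pose out of reach is approached as far as the arm can. A call with a gripper value outside its range is refused whole. The fingers move at their own pace and stop on an object; FORCE is the grip in N (left out, the last holds). Time passes only in rows, so rows that repeat a pose let the fingers close. It gives the time, the measured TCP pose, the force, the opening and the grip force at its end, in the units of the state.
- manip.read_state(): the state, without advancing time (a new reading comes with each control period).
- manip.camera(name): name is "scene" or "top" or "wrist"; returns the picture (480x640x3 uint8, red, green, blue); there is no depth.
- manip.camera_params(name): a dict with "fovy" (degrees; the focal length in pixels is half the picture's height over the tangent of half this angle, whatever the lens; pixels are square), "cx", "cy" (the principal point, pixels), "origin" and "attitude" of the camera in the world. Camera axes: x right, y down, z forward; pixel columns grow to the right and rows downward; lengths in mm; the calibration is good to about 2 mm. A picture is of the moment at which its call begins: read the wrist's pose just before it. camera_params takes no time and is no camera call; for the wrist camera it gives the pose at the moment of the call.
- manip.sign_off(): hands the job in; it is judged then, once.
The state is a dict: "clock": time; "joints": joint angles; "qd": joint speeds; "effort": joint torques, N m; "eef_pos": TCP position; "eef_rot": TCP orientation; "wrist_force": force on the tool from outside, world axes, zero at the start; "moment": the same for the moment, N m; "finger_gap": finger opening in mm; "finger_force": force on a finger pad.
Only numpy, scipy, OpenCV 4.12 (cv2) and the standard library are available. Lean on these libraries where they do the work, as an engineer would, in place of code of your own. Each camera call takes 0.05 s, during which the arm holds its last target. There are 200 camera calls.

## Task

Push the round kitchen timer across the worktop with the fingertips, through the narrow gap between the two gate posts of the low wooden fence, until the whole timer stands inside the fence, clear past the gap. Keep it standing flat on the worktop all the way - no lifting, tipping or flicking - and leave the other things where they are.

Things in the scene. Friction and masses are not known exactly. Their poses are not given: they have to be found in the camera images.
- timer: Round clockwork kitchen timer, white upper half on a black base, loose, about 0.11 kg: 61 mm in diameter (upright round side of radius 30 mm from the worktop up to about 40 mm), 54 mm high with the grip bar on top; the dial does not turn here. Origin: centre of its underside, on the worktop; z up. It starts to the right of the fence.
- dock: Low U-shaped fence of dark wood, fixed, no floor. Origin: on the worktop, middle of the bay; its y axis points from the gap into the bay (yaw 0: to the robot's left; turned up to 0.35 rad), x across the gap. Two round gate posts, 24 mm thick, 34 mm high, at x = +-45, y = -45 mm: gap 66 mm. Behind them rails 28 mm high, 12 mm thick: side rails' inner faces at x = +-45, back rail's at y = +45 mm.
- dock_mouth (a point): Middle of the gap between the two gate posts, on the worktop (x = 0, y = -45 mm in the fence's frame; same axes).
- small_cup: Bystander: small white espresso cup, 64x94x54 mm with handle, beyond the fence. Origin: centre of its underside.
- tea_light: Bystander: tea light in a low round holder, 38 mm across, 15 mm high, on the robot's side of the fence. Origin: centre of its underside.
- matchbox: Bystander: matchbox 37x56x15 mm, lying flat beyond the work. Origin: centre of its underside.
- spice_jar: Bystander: spice jar with dark lid, 41 mm across, 105 mm high, at the back. Origin: centre of its underside.
- pepper_mill: Bystander: tall orange pepper mill, 65 mm across, 206 mm high, at the back. Origin: centre of its underside.
- capsule: Bystander: coffee capsule standing on its wide rim, 37 mm across, 29 mm high, at the right. Origin: centre of its underside.
There are look-alikes about, which are no part of the job. Leave any purple or turquoise look-alike of the timer alone.

How it is judged:
By the outcome, as a careful person would: the job done as asked, in the order asked, and still so for the second after the job is handed in, with the robot touching nothing.
It also fails if it takes over 51 s, if anything falls off the work surface, if the arm or the gripper's body presses on something with over 40 N, if the wrist force passes 120 N, or if a joint passes its speed limit or range.

## Working session

There is one attempt and no reset: what is moved stays moved. The work goes in short steps, Python scripts to look and compute and a shell command to move; the robot and the scene stay as the last step left them, time stands still between calls to the robot, and variables do not carry over. Pictures are saved under pics/ and viewed, at most 11 in all, crops included, and the job is handed in when it is done.

```bash
mkdir -p pics
python3 - <<'E'
from cell import manip
import cv2,numpy as np
print(manip.read_state(), manip.tip_reach)
for n in("top","scene"):
    print(n,manip.camera_params(n)); cv2.imwrite(f"pics/{n}0.png",manip.camera(n)[:,:,::-1])
E
```

```text
{'clock': 0.0, 'joints': array([ 1.03437518e+00,  3.00467582e-01,  1.52157241e+00,  4.47081369e-06,
        1.32068177e+00, -6.66167378e-02]), 'qd': array([-7.38057999e-04, -1.02954796e-03, -1.88834673e-03, -1.61717125e-03,
       -5.22444794e-05, -6.21192048e-04]), 'effort': array([ 6.73839859e-04, -5.31803262e+01, -3.52740777e+01,  7.08383415e-02,
        2.43534520e-02, -1.26562209e-04]), 'eef_pos': array([248.85675095, 490.16336888, 180.39193923]), 'eef_rot': array([-3.14046634e+00, -7.94827794e-05,  2.67178709e+00]), 'wrist_force': array([-0.53794965,  0.95513805, -1.01610744]), 'moment': array([-0.0173775 ,  0.02893461, -0.00255393]), 'finger_force': 0.0, 'finger_gap': 93.82530662842454} 14.0
top {'fovy': 56.34261704872694, 'cx': 312.71227249161655, 'cy': 240.4117124952626, 'origin': array([ 423.05973801,   -4.68748096, 1079.83329089]), 'attitude': array([-3.00575955, -0.02949687, -1.59926082])}
scene {'fovy': 47.20284483305178, 'cx': 314.77931316432813, 'cy': 229.26486801902328, 'origin': array([-341.46776762, -645.11886618,  572.98705435]), 'attitude': array([-2.02866255, -0.0106396 , -0.99326031])}
```

View pics/top0.png

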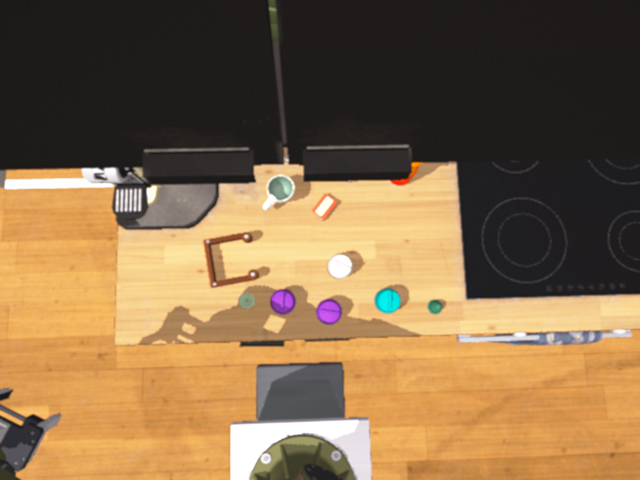

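View pics/scene0.png

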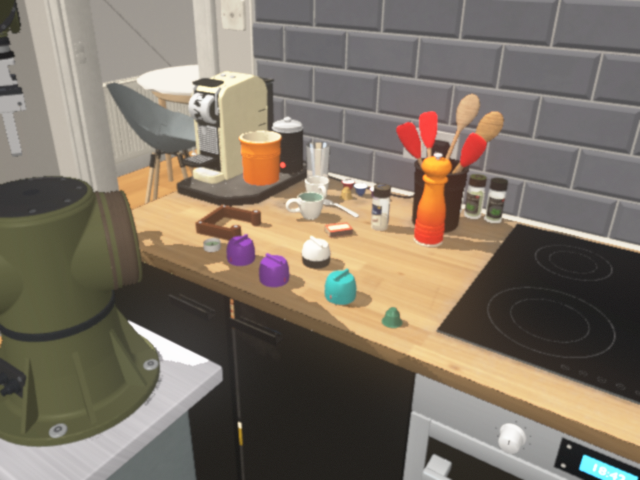

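The top view shows three kinds of candidate. The white and black timer is at (340,266). The purple look-alikes are at (283,301) and (329,312), and a turquoise one is at (388,300). The fence has its posts at about (248,238) and (254,275) and its back rail at about (211,262). I choose the white one, then measure it and check it in a close crop.

```bash
cat > h.py <<'E'
from cell import manip
import cv2,numpy as np
from scipy.spatial.transform import Rotation as R
def cam(n):
    p=manip.camera_params(n); return p,R.from_euler('xyz',p['attitude']).as_matrix(),240/np.tan(np.radians(p['fovy']/2))
def world(n,u,v,z,c=None):
    p,A,f=c or cam(n); d=A@np.array([(u-p['cx'])/f,(v-p['cy'])/f,1]); o=p['origin']
    return (o+d*(z-o[2])/d[2])[:2]
def pix(n,P,c=None):
    p,A,f=c or cam(n); q=A.T@(np.array(P)-p['origin']); return f*q[:2]/q[2]+[p['cx'],p['cy']]
E
python3 - <<'E'
from h import *
im=manip.camera("top"); c=cam("top")
hsv=cv2.cvtColor(im,cv2.COLOR_RGB2HSV)
m=((hsv[...,1]<60)&(hsv[...,2]>150)).astype(np.uint8); m[:245]=0;m[290:]=0;m[:,:315]=0;m[:,365:]=0
n,l,s,ce=cv2.connectedComponentsWithStats(m); k=1+s[1:,4].argmax()
print("timer",s[k],ce[k],world("top",*ce[k],38,c))
for nm,u,v,z in[("postL",248,237,34),("postR",254,274,34),("backL",209,240,28),("backR",214,285,28),("cup",281,189,54),("tea",247,300,15),("match",325,207,15),("pur1",283,301,40),("pur2",329,312,40),("turq",388,300,40),("caps",435,307,29)]:
    print(nm,world("top",u,v,z,c).round(0))
crop=im[170:330,195:355]; cv2.imwrite("pics/crop1.png",cv2.resize(crop,(600,600),interpolation=cv2.INTER_CUBIC)[:,:,::-1])
E
```

```text
timer [328 254  25  25 491] [339.67820774 265.81059063] [ 503.24700127 -100.70204933]
postL [577. 112.]
postR [490.  99.]
backL [573. 204.]
backR [467. 193.]
cup [686.  32.]
tea [430. 118.]
match [649. -72.]
pur1 [426.  33.]
pur2 [398. -72.]
turq [ 421. -210.]
caps [ 402. -321.]
```

View pics/crop1.png

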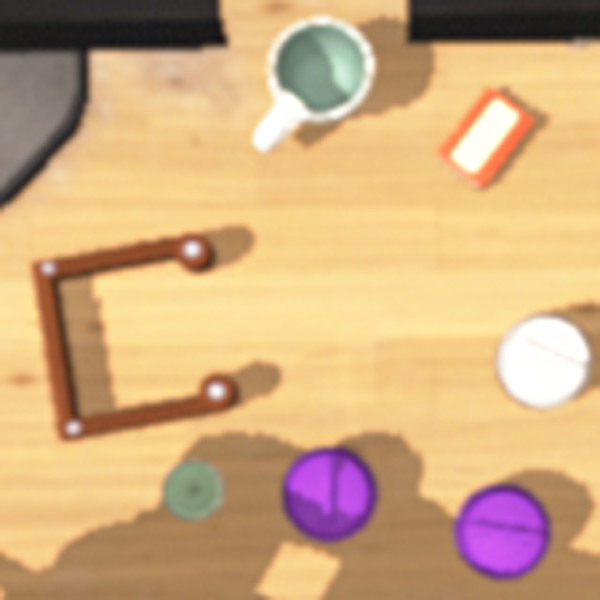

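The crop shows the white-topped timer at crop (544,361), which is image (340,266). The gate posts are at crop (196,253) and (218,392), and the rear corners at (48,268) and (73,428). Next I fit the fence and work out the first move.

```bash
cat >> h.py <<'E'
def go(x,y,z,yaw,ref=None):
    "print shift (cm, tool axes) and turn (5 deg units) from the present pose"
    s=manip.read_state(); p=s['eef_pos']; A=R.from_euler('xyz',s['eef_rot']); w=A.as_euler('xyz')[2]
    t=A.inv().apply(np.array([x,y,z])-p)/10; dy=(yaw-w+np.pi)%(2*np.pi)-np.pi
    print("t=%.1f s pos"%s['clock'],p.round(1),"yaw %.3f"%w,"-> shift",t.round(2),"turn %.2f"%(-np.degrees(dy)/5))
E
python3 - <<'E'
from h import *
from scipy.optimize import least_squares
c=cam("top")
px=np.array([(196,253),(218,392),(48,268),(73,428)])/3.75+[195,170]-.37
M=np.array([(45,-45,34),(-45,-45,34),(51,51,28),(-51,51,28)],float)
def F(q):
    W=np.c_[M[:,:2]@R.from_euler('z',q[2]).as_matrix()[:2,:2].T+q[:2],M[:,2]]
    return np.ravel([pix("top",w,c)-p for w,p in zip(W,px)])
r=least_squares(F,[525,150,.15],x_scale=[10,10,.1]);print("dock",r.x,"res px",r.fun.round(2))
x,y,a=r.x; ax=np.array([-np.sin(a),np.cos(a)]); m=np.array([x,y])-45*ax; print("mouth",m,"pre",m-60*ax)
T=np.array([503.2,-100.7]); d=m-60*ax-T; th=np.arctan2(d[1],d[0]); print("heading",th,"final",np.pi/2+a)
d/=np.linalg.norm(d); go(*(T-62*d),110,th)
print("jar base guess",world("scene",380,228,0))
E
```

```text
dock [5.27068444e+02 1.51282537e+02 1.45620261e-01] res px [ 0.63 -0.59  0.74  0.13 -0.48  0.11 -0.88  0.32]
mouth [533.59822118 106.75881269] pre [542.30459042  47.39384714]
heading 1.3126358801729345 final 1.7164165878680808
t=0.1 s pos [248.9 490.2 180.5] yaw 2.672 -> shift [-50.73 -47.24   7.09] turn 15.57
jar base guess [ 729.24561756 -139.78088651]
```

```bash
python3 -m creep '[[-0.36,[-50.7,-47.2,3],15.6],[-0.36,[-50.7,-47.2,3],15.6],[-0.36,[-50.7,-47.2,3],15.6],[-0.36,[-50.7,-47.2,3],15.6],[-0.36,[-50.7,-47.2,3],15.6],[-0.36,[-50.7,-47.2,3],15.6],[-0.36,[-50.7,-47.2,3],15.6],[-0.36,[-50.7,-47.2,3],15.6],[-0.36,[-50.7,-47.2,3],15.6],[-0.36,[-50.7,-47.2,3],15.6],[-0.36,[-50.7,-47.2,3],15.6],[-0.36,[-50.7,-47.2,3],15.6]]'; python3 -c "
from h import *
go(487.4,-160.6,110,1.313)"
```

```text
clock: 1.35
eef_pos: [455.5, -74.6, 155.0]
eef_rot: [3.141, -0.0, 1.31]
wrist_force: [0.4, 0.7, -0.3]
finger_gap: 30.2
finger_force: 0.0
t=1.4 s pos [455.5 -74.6 155. ] yaw 1.310 -> shift [-7.49  5.29  4.5 ] turn -0.03
```

```bash
python3 -m creep '[[-0.36,[-3.8,2.6,2],0],[-0.36,[-7.5,5.3,4.5],0],[-0.36,[-7.5,5.3,4.5],0],[-0.36,[-7.5,5.3,4.5],0],[-0.36,[-7.5,5.3,4.5],0]]'
python3 - <<'E'
from h import *
go(487.4,-160.6,22,1.313)
p=manip.camera_params("wrist"); print(p)
cv2.imwrite("pics/w1.png",manip.camera("wrist")[:,:,::-1])
E
```

```text
clock: 1.85
eef_pos: [487.2, -157.7, 110.6]
eef_rot: [3.141, -0.0, 1.311]
wrist_force: [0.2, -0.7, 0.2]
finger_gap: 29.9
finger_force: 0.0
t=1.9 s pos [ 487.2 -157.7  110.6] yaw 1.311 -> shift [-0.27  0.09  8.86] turn -0.02
{'fovy': 60.04126116389769, 'cx': 321.4669217915556, 'cy': 237.39776360105978, 'origin': array([508.43366589, -80.94474142, 315.56085056]), 'attitude': array([ 2.86391346e+00,  6.53405020e-04, -2.60199876e-01])}
```

View pics/w1.png

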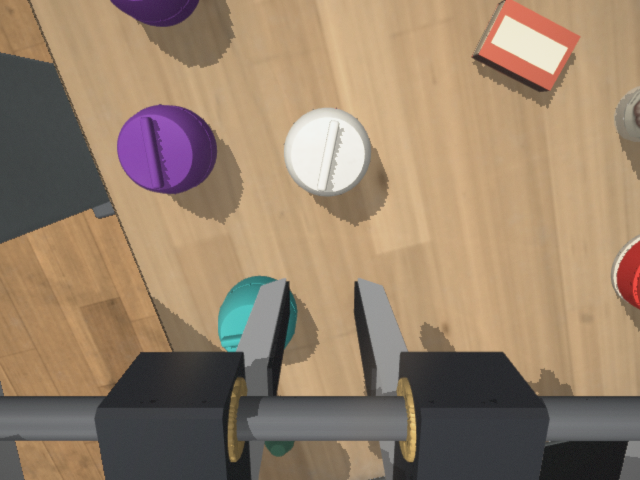

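The wrist view shows the white timer's rim circle centred at about (328,151), 85 px across. Purple look-alikes are at (167,150) and (155,5), and the turquoise one at (257,315) is clear of the fingertips.

Run:
```python
from h import *
c=cam("wrist"); im=manip.camera("wrist")
hsv=cv2.cvtColor(im,cv2.COLOR_RGB2HSV); m=((hsv[...,1]<40)&(hsv[...,2]>150)).astype(np.uint8); m[:90]=0;m[210:]=0;m[:,:270]=0;m[:,390:]=0
(u,v),r=cv2.minEnclosingCircle(cv2.findNonZero(m)); print(u,v,r)
for z in(35,40): print(world("wrist",u,v,z,c))
T=world("wrist",u,v,38,c); q=np.array([542.3,47.4]); d=q-T; th=np.arctan2(*d[::-1]);d/=np.linalg.norm(d);print(th)
go(*(T-62*d),20,th)
```

```text
326.2581481933594 151.3546600341797 43.73334503173828
[ 506.17492355 -101.52285546]
[ 506.21476628 -101.15240536]
1.3326266854582514
t=1.9 s pos [ 487.4 -157.6  111. ] yaw 1.312 -> shift [-0.28  0.49  9.1 ] turn -0.24
```

```bash
python3 -m creep '[[-0.36,[-0.3,0.4,3],-0.2],[-0.36,[-0.3,0.4,6],-0.2],[-0.36,[-0.3,0.4,8],-0.2],[-0.36,[-0.3,0.4,9],-0.2],[-0.36,[-0.3,0.4,9],-0.2]]'; python3 -c "
from h import *
go(542.3-34*np.cos(1.333),47.4-34*np.sin(1.333),20,1.333)"
```

```text
clock: 2.45
eef_pos: [490.1, -161.8, 19.8]
eef_rot: [-3.141, -0.0, 1.329]
wrist_force: [0.2, 0.3, 0.6]
finger_gap: 29.9
finger_force: 0.0
t=2.5 s pos [ 490.1 -161.8   19.8] yaw 1.329 -> shift [18.16  0.07 -0.02] turn -0.05
```

```bash
python3 -m creep '[[-0.36,[0.8,0,0],0],[-0.36,[1.5,0,0],0],[-0.36,[2,0,0],0],[-0.36,[2.3,0,0],0],[-0.36,[2.6,0,0],0],[-0.36,[2.9,0,0],0],[-0.36,[3.3,0,0],0],[-0.36,[3.8,0,0],0],[-0.36,[4.3,0,0],0],[-0.36,[4.8,0,0],0],[-0.36,[5.3,0,0],0],[-0.36,[5.8,0,0],0]]'
python3 - <<'E'
from h import *
go(542.3-34*np.cos(1.333),47.4-34*np.sin(1.333),20,1.333)
cv2.imwrite("pics/w2.png",manip.camera("wrist")[:,:,::-1])
E
```

```text
clock: 3.65
eef_pos: [504.4, -105.8, 20.1]
eef_rot: [3.141, 0.0, 1.328]
wrist_force: [-0.5, -2.5, 3.4]
finger_gap: 30.2
finger_force: 1.7
t=3.6 s pos [ 504.4 -105.8   20.1] yaw 1.328 -> shift [1.238e+01 1.000e-02 1.000e-02] turn -0.06
```

View pics/w2.png

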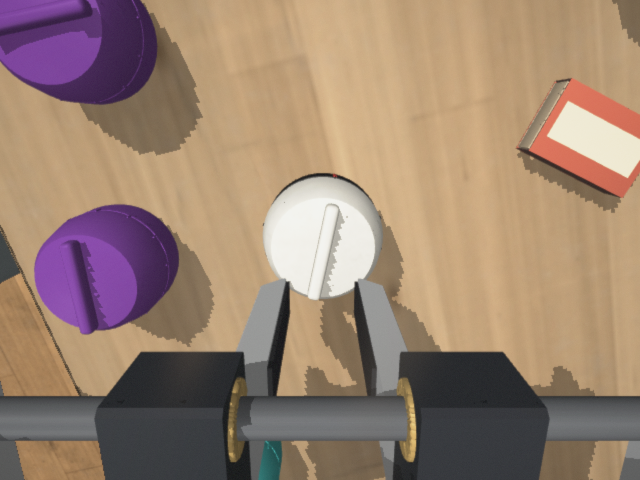

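The timer sits centred in the two-finger cradle at about (323,235), upright, with free space ahead of it. I keep pushing towards the pre-gate point.

```bash
python3 -m creep '[[-0.36,[0.5,0,0],0],[-0.36,[1.1,0,0],0],[-0.36,[1.7,0,0],0],[-0.36,[2.3,0,0],0],[-0.36,[2.9,0,0],0],[-0.36,[3.5,0,0],0],[-0.36,[4.1,0,0],0],[-0.36,[4.7,0,0],0],[-0.36,[5.3,0,0],0],[-0.36,[5.9,0,0],0],[-0.36,[6.5,0,0],0],[-0.36,[7,0,0],0]]'
python3 - <<'E'
from h import *
go(542.3-34*np.cos(1.333),47.4-34*np.sin(1.333),20,1.333)
c=cam("top");im=manip.camera("top")
hsv=cv2.cvtColor(im,cv2.COLOR_RGB2HSV)
cv2.imwrite("pics/t3.png",cv2.resize(im[190:310,190:350],(800,600),interpolation=cv2.INTER_CUBIC)[:,:,::-1])
cv2.imwrite("pics/w3.png",manip.camera("wrist")[:,:,::-1])
E
```

```text
clock: 4.9
eef_pos: [521.2, -37.7, 20.0]
eef_rot: [-3.142, 0.0, 1.328]
wrist_force: [-1.0, -2.8, 5.8]
finger_gap: 29.9
finger_force: 2.8
t=4.9 s pos [521.2 -37.7  20. ] yaw 1.328 -> shift [5.37 0.02 0.  ] turn -0.06
```

View pics/w3.png

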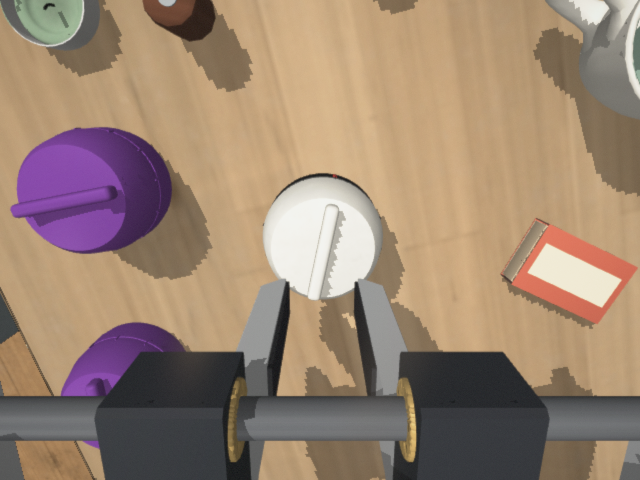

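The timer is still cradled at (323,235). The near gate post is entering at (180,10) and nothing is in the path. I make a straight stretch, then an arc that lines up with the gap.

```bash
python3 -m creep '[[-0.36,[0.6,0,0],0],[-0.36,[1.2,0,0],0],[-0.36,[1.8,0,0],0],[-0.36,[2.4,0,0],0],[-0.36,[3.0,0,0],0],[-0.36,[3.65,0.17,0],-0.64],[-0.36,[4.3,0.31,0],-1.27],[-0.36,[4.97,0.4,0],-1.91],[-0.36,[5.63,0.46,0],-2.54],[-0.36,[6.3,0.49,0],-3.18],[-0.36,[6.98,0.47,0],-3.81],[-0.36,[7.64,0.43,0],-4.45]]'
python3 - <<'E'
from h import *
a=.1456; go(527.07+70*np.sin(a),151.28-70*np.cos(a),20,np.pi/2+a)
np.save("w4.npy",manip.camera_params("wrist"),allow_pickle=True)
cv2.imwrite("pics/w4.png",manip.camera("wrist")[:,:,::-1])
E
```

```text
clock: 6.2
eef_pos: [543.8, 35.3, 20.0]
eef_rot: [3.141, 0.0, 1.718]
wrist_force: [0.1, -3.7, 4.7]
finger_gap: 30.2
finger_force: 2.7
t=6.2 s pos [543.8  35.3  20. ] yaw 1.718 -> shift [4.72 0.04 0.  ] turn 0.02
```

View pics/w4.png

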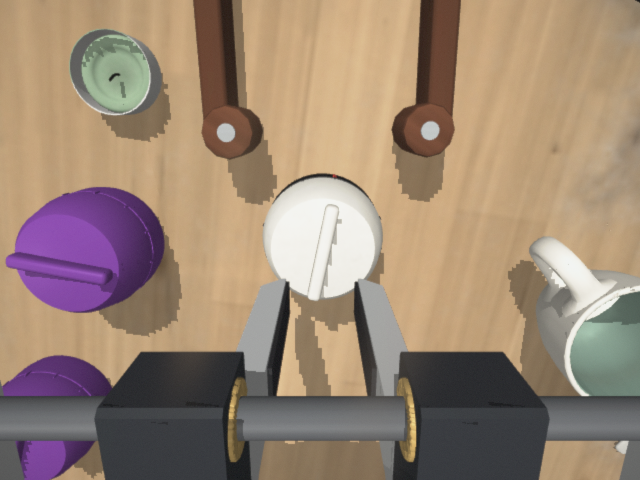

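The posts' top dots are at (226,132) and (430,130), with their middle at about 328. The timer and the finger middle are at about 322. I check this offset in the tool frame.

Run:
```python
from h import *
c=cam("wrist"); s=manip.read_state(); A=R.from_euler('xyz',s['eef_rot'])
im=manip.camera("wrist"); hsv=cv2.cvtColor(im,cv2.COLOR_RGB2HSV)
m=((hsv[...,1]<40)&(hsv[...,2]>140)).astype(np.uint8)
def cc(x0,x1,y0,y1):
    k=m[y0:y1,x0:x1]; M=cv2.moments(k,True); return M['m10']/M['m00']+x0,M['m01']/M['m00']+y0
L=cc(212,242,118,146);Rr=cc(416,446,118,146)
k=np.zeros_like(m);k[180:278,255:395]=m[180:278,255:395];(u,v),r=cv2.minEnclosingCircle(cv2.findNonZero(k));xs=np.where(k[240])[0]
print(L,Rr,u,v,r,"row240",xs.min(),xs.max())
for n,(a,b),z in[("L",L,34),("R",Rr,34),("timer",(u,v),38),("tipL",(289,281),6),("tipR",(355,281),6)]:
    w=np.r_[world("wrist",a,b,z,c),z]; print(n,w.round(1),A.inv().apply(w-s['eef_pos']).round(1))
```

```text
(225.94444444444446, 133.46666666666667) (429.78181818181815, 132.38181818181818) 321.9822692871094 237.06028747558594 60.25514221191406 row240 263 381
L [491.2 102.1  34. ] [ 73.2 -42.1 -14. ]
R [581.  116.2  34. ] [ 73.7  48.8 -14. ]
timer [540.6  62.1  38. ] [ 26.3   0.7 -18. ]
tipL [527.5  24.8   6. ] [ -8.6 -17.9  14. ]
tipR [564.3  30.5   6. ] [-8.6 19.4 14. ]
```

The gap centre lies about 2.6 mm to the tool's +y side, and the yaw matches. I correct this while moving on, then look just before the timer enters.

```bash
python3 -m creep '[[-0.36,[0.4,0.05,0],0],[-0.36,[0.8,0.11,0],0],[-0.36,[1.2,0.17,0],0],[-0.36,[1.6,0.23,0],0],[-0.36,[2.0,0.26,0],0],[-0.36,[2.4,0.26,0],0]]'
python3 - <<'E'
from h import *
c=cam("wrist"); s=manip.read_state(); A=R.from_euler('xyz',s['eef_rot'])
im=manip.camera("wrist"); hsv=cv2.cvtColor(im,cv2.COLOR_RGB2HSV)
m=((hsv[...,1]<40)&(hsv[...,2]>140)).astype(np.uint8)
k=m[130:240].copy();k[:,250:400]=0;k[:,:150]=0;k[:,480:]=0
n,l,st,ce=cv2.connectedComponentsWithStats(k);print(s['eef_pos'],n)
for i in range(1,n):
    if 30<st[i,4]<800:
        u,v=ce[i]+[0,130]; w=np.r_[world("wrist",u,v,34,c),34]; print(st[i],u,v,w,A.inv().apply(w-s['eef_pos']))
xs=np.where(m[240,250:395])[0]+250;print(xs.min(),xs.max())
cv2.imwrite("pics/w5.png",im[:,:,::-1])
E
```

```text
clock: 6.9
eef_pos: [542.8, 58.9, 20.0]
eef_rot: [3.141, 0.0, 1.714]
wrist_force: [-0.1, -3.6, 5.0]
finger_gap: 29.9
finger_force: 2.8
[542.76755868  58.89402277  20.03778132] 4
[412  45  18  17 247] 420.12955465587044 182.95141700404858 [580.94392381 116.0060366   34.        ] [ 51.06521524  45.94999687 -13.96789565]
[215  47  17  18 246] 223.0569105691057 185.6178861788618 [491.13776452 101.8202028   34.        ] [ 49.861819   -44.96169534 -13.98145507]
263 381
```

View pics/w5.png

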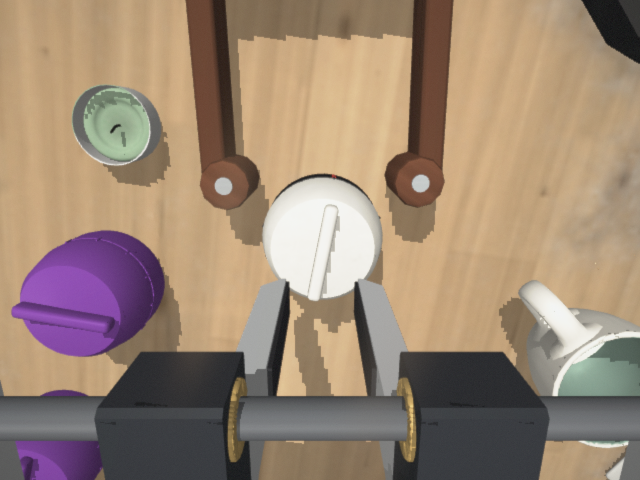

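The posts are now symmetric about the timer: tool y is -45.0 and +45.9, against a timer centre of +0.7. I push through the gap.

```bash
python3 -m creep '[[-0.36,[0.5,0,0],0],[-0.36,[1.0,0,0],-0.1],[-0.36,[1.5,-0.01,0],-0.1],[-0.36,[2.0,-0.02,0],-0.1],[-0.36,[2.5,-0.02,0],-0.1],[-0.36,[3.0,-0.03,0],-0.1],[-0.36,[3.5,-0.03,0],-0.1],[-0.36,[4.0,-0.04,0],-0.1],[-0.36,[4.5,-0.05,0],-0.1],[-0.36,[5,-0.05,0],-0.1],[-0.36,[5.5,-0.06,0],-0.1],[-0.36,[5.9,-0.06,0],-0.1]]'
python3 - <<'E'
from h import *
a=.1456; go(527.07+40*np.sin(a),151.28-40*np.cos(a),20,np.pi/2+a)
cv2.imwrite("pics/w6.png",manip.camera("wrist")[:,:,::-1])
E
```

```text
clock: 8.15
eef_pos: [533.6, 117.3, 20.1]
eef_rot: [3.142, 0.0, 1.723]
wrist_force: [1.2, -4.2, 5.2]
finger_gap: 30.0
finger_force: 2.8
t=8.2 s pos [533.6 117.3  20.1] yaw 1.723 -> shift [-0.54 -0.15  0.01] turn 0.08
```

View pics/w6.png

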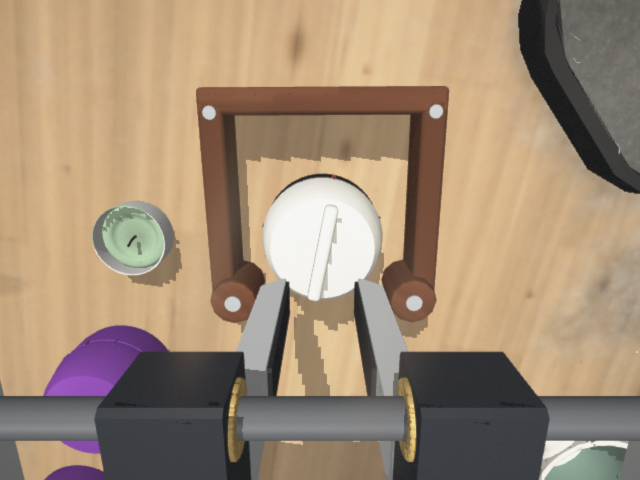

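The timer is between the posts and mostly inside. Its front edge is at (323,174) and the back rail's inner edge is at about v=114. I compute the remaining distance.

Run:
```python
from h import *
c=cam("wrist"); s=manip.read_state(); A=R.from_euler('xyz',s['eef_rot'])
f=lambda u,v,z:A.inv().apply(np.r_[world("wrist",u,v,z,c),z]-s['eef_pos']).round(1)
for n,u,v,z in[("dotL",209,112,28),("dotR",436,111,28),("postL",233,304,34),("postR",414,303,34),("front lo",323,174,3),("front hi",323,174,15),("sideL",263,240,18),("sideR",381,240,18)]:print(n,f(u,v,z))
# project model timer circles at hypothesised D
for D in(22,26,30,34):
    for z in(2,15,38):
        w=A.apply([D+30.5,.7,20-z])+s['eef_pos']; print(D,z,pix("wrist",w,c).round(0),end=' ')
    print()
```

```text
dotL [ 82.5 -50.6  -8. ]
dotR [82.9 52.5 -8. ]
postL [ -9.7 -43.9 -14. ]
postR [ -9.2  46.8 -14. ]
front lo [51.3  1.3 17. ]
front hi [52.8  1.3  5. ]
sideL [ 19.  -29.9   2. ]
sideR [19.  31.4  2. ]
22 2 [322. 171.] 22 15 [322. 175.] 22 38 [322. 181.] 
26 2 [322. 164.] 26 15 [322. 167.] 26 38 [322. 172.] 
30 2 [322. 156.] 30 15 [322. 158.] 30 38 [322. 163.] 
34 2 [322. 149.] 34 15 [322. 150.] 34 38 [322. 154.]
```

The timer's front has about 25 mm to the back rail, and its rear needs at least 11.5 mm to clear the posts. I push 18 mm slowly, then back off and rise.

```bash
python3 -m creep '[[-0.36,[0.4,0,0],0],[-0.36,[0.8,0,0],0],[-0.36,[1.2,0,0],0],[-0.36,[1.5,0,0],0],[-0.36,[1.7,0,0],0],[-0.36,[1.8,0,0],0],[-0.36,[1.8,0,0],0],[-0.36,[1.6,0,0],0],[-0.36,[1.3,0,0],0],[-0.36,[1.1,0,0],0],[-0.36,[1.0,0,0],0],[-0.36,[1.0,0,0],0]]' && python3 -m creep '[[-0.36,[0,0,-1],0],[-0.36,[0,0,-3],0],[-0.36,[0,0,-6],0],[-0.36,[-2,0,-9],0],[-0.36,[-4,0,-11],0],[-0.36,[-6,0,-12],0],[-0.36,[-8,0,-12],0],[-0.36,[-8,0,-12],0]]'
python3 - <<'E'
from h import *
cv2.imwrite("pics/w7.png",manip.camera("wrist")[:,:,::-1])
E
```

```text
clock: 9.4
eef_pos: [532.4, 127.7, 20.8]
eef_rot: [3.14, -0.001, 1.723]
wrist_force: [-1.2, 1.8, 12.0]
finger_gap: 30.0
finger_force: 5.5
clock: 10.2
eef_pos: [544.3, 46.6, 140.2]
eef_rot: [-3.141, -0.0, 1.722]
wrist_force: [-0.0, 0.2, -0.2]
finger_gap: 30.2
finger_force: 0.0
```

View pics/w7.png

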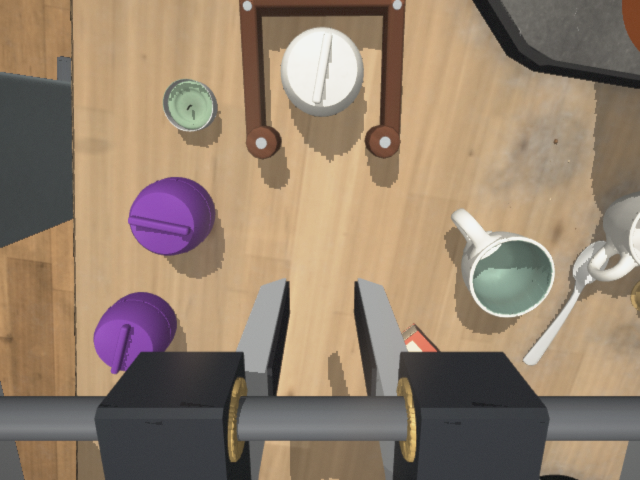

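The timer is inside the fence at (322,72), with the posts at (262,143) and (384,142). I measure its clearance past the gap.

Run:
```python
from h import *
x,y,a=527.07,151.28,.15
def fr(p): d=np.array(p)-[x,y]; return (d@[np.cos(a),np.sin(a)]).round(1),(d@[-np.sin(a),np.cos(a)]).round(1)
c=cam("wrist"); im=manip.camera("wrist"); hsv=cv2.cvtColor(im,cv2.COLOR_RGB2HSV)
m=((hsv[...,1]<40)&(hsv[...,2]>140)).astype(np.uint8);k=np.zeros_like(m);k[15:122,268:378]=m[15:122,268:378]
n,l,st,ce=cv2.connectedComponentsWithStats(k);i=1+st[1:,4].argmax();print(st[i],ce[i])
for nm,u,v,z in[("postL",261,143,34),("postR",385,142,34),("cL",248,6,28),("cR",397,5,28),("rear",322,st[i][1]+st[i][3],40),("front",322,st[i][1],25),("l",st[i][0],72,30),("r",st[i][0]+st[i][2],72,30)]: print(nm,fr(world("wrist",u,v,z,c)))
c=cam("top"); im=manip.camera("top"); hsv=cv2.cvtColor(im,cv2.COLOR_RGB2HSV)
m=((hsv[...,1]<60)&(hsv[...,2]>150)).astype(np.uint8);k=np.zeros_like(m);k[243:275,217:262]=m[243:275,217:262]
n,l,st,ce=cv2.connectedComponentsWithStats(k);i=1+st[1:,4].argmax();print("top",st[i],ce[i],fr(world("top",*ce[i],38,c)))
cv2.imwrite("pics/t8.png",cv2.resize(im[180:330,190:350],(640,600),interpolation=cv2.INTER_CUBIC)[:,:,::-1])
```

```text
[ 281   29   83   83 5252] [320.80788271  69.62680883]
postL (np.float64(-42.7), np.float64(-42.4))
postR (np.float64(47.9), np.float64(-41.6))
cL (np.float64(-49.0), np.float64(48.9))
cR (np.float64(53.0), np.float64(49.6))
rear (np.float64(1.8), np.float64(-20.8))
front (np.float64(1.7), np.float64(35.2))
l (np.float64(-27.3), np.float64(6.5))
r (np.float64(31.5), np.float64(6.5))
top [247 244  15  15 141] [253.63120567 251.82978723] (np.float64(6.1), np.float64(-53.8))
```

View pics/t8.png

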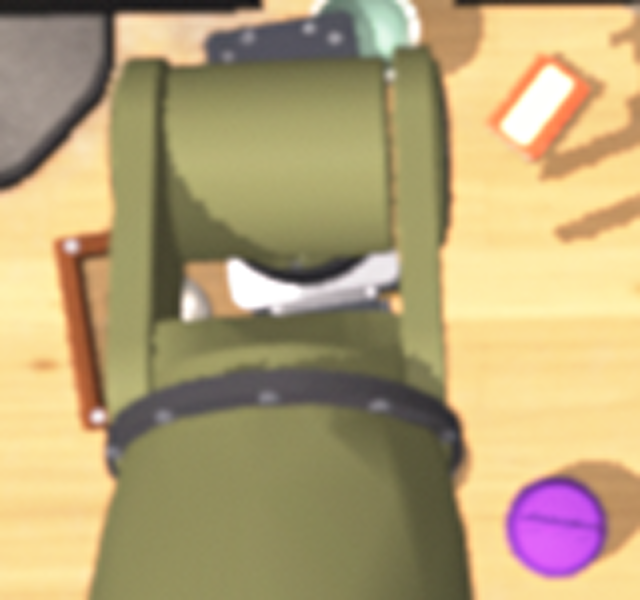

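The wrist measurement puts the timer's centre about 6 mm beyond the bay's middle. Its rear is about 8 mm past the posts' inner edge and its front about 8 mm short of the back rail. It stands upright and the gripper is well clear. The arm blocks the top view of the timer, and the matchbox and purple timer visible there have not moved. I hand in.

```bash
python3 -c "
from cell import manip
print(manip.sign_off())"
```

```text
the job is handed in; nothing more can be done
None
```

I pushed the white timer through the gap into the fence, where it stands upright about 8 mm past the gate posts; no bystander I could see had moved, and the job is handed in at about 10 s on the robot's clock.

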